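# Put the microscope bench's loose kit back on its docks

### The arm

A 7-joint arm with a two-finger parallel gripper is mounted at the origin on the work surface. World frame = base frame: x ahead of the robot, y to its left, z up, the work surface at z = 0. Lengths are in m, angles in rad, forces in N, time in s.
With the tool pointing down it reaches from about 0.35 to 0.9 m from the base axis. Payload 7.2 kg.
Tool frame: the origin (TCP) lies midway between the tips of the shut fingers; the grasp point (between the pads) lies 19 mm behind it (grip_point_offset is the z of the grasp point in the tool frame, in m); z points along the fingers, y is the direction in which the jaws open and shut (so a half turn about z gives the same grasp; the last joint's range is limited). The gripper opens to 88 mm and grips with 3 to 60 N. Pads are 20 mm wide; open, the fingers measure 115 mm over their backs; the gripper's body (75 mm by 178 mm) begins 61 mm behind the grasp point.
Start: joints at [-1.4, 0.411, -0.013, 1.596, 0.006, 1.134, -0.082], TCP at [0.148, 0.607, 0.223] pointing down, gripper open.
Joint ranges: [-2.95, 2.95], [-0.29, 1.99], [-1.47, 1.44], [0.14, 2.54], [-1.03, 4.17], [0.13, 1.85], [-2.86, 2.86]. Speed limits (rad/s): [2.39, 2.39, 3.01, 3.01, 3.14, 3.14, 3.14].

### API

Orientations are given as a 3x3 rotation matrix whose columns are the frame's x, y, z axes.
In Python, from rig import * gives the robot as it stands.
- The arm moves only by the tool servo_tool, never from a script. Its argument "targets" is text: rows parted by semicolons, each of 4 numbers parted by spaces: the shift along the tool's x, y, z in mm, then the turn about the tool's z in degrees. In form: tx ty tz roll; .... A call has 1 to 12 rows; each row is the pose to reach, as a shift and turn from the pose commanded when the call began, along the tool's axes at that moment; what a row does not reach only later rows make up. A row lasts 1/10 s, in which the tool goes at most 50 mm and 8.59 degrees, less where a joint would pass 70% of its speed; a pose out of reach is approached as far as the arm can. A call with a gripper value outside its range is refused whole. "gripper" is the closure in counts, from 0 (fully open) to 255 (shut), set as the call begins (left out, the last holds). The fingers move at their own pace and stop on an object; "squeeze" is the grip in N (left out, the last holds). Time passes only in rows, so rows that repeat a pose let the fingers close. It gives the time, the measured TCP pose, the force and the opening at its end, in the units of the state.
- sense(): the state, without advancing time (a new reading comes with each control period).
- get_image(name): name is "scene" or "top"; returns a dict with "image" (400x640x3 uint8, red, green, blue), "K" (3x3 intrinsics, pixels), "rvec" (rotation vector, rad) and "tvec" (3), from world to camera coordinates, as OpenCV has them. Camera axes: x right, y down, z forward; pixel columns grow to the right and rows downward; lengths in m; the calibration is good to about 2 mm. A picture is of the moment at which its call begins. There is no depth.
- close_job(): hands the job in, once; it reports no verdict.
The state is a dict: "t": time; "q": joint angles; "joint_velocities": joint speeds; "tau": joint torques, N m; "tool_pos": TCP position; "ee_rot": TCP orientation; "force": force on the tool from outside, world axes, zero at the start; "wrist_torque": the same for the moment, N m; "finger_gap": finger opening in m.
Only numpy, scipy, OpenCV 4.12 (cv2) and the standard library are available. Lean on these libraries where they do the work, as an engineer would, in place of code of your own. Each camera call takes 0.05 s, during which the arm holds its last target.

### The job

Put the four loose things on the blue repair mat away, each in the white dock made for it: the blue camera in the square dock, the large lens in the large round dock, the small lens in the small round dock, and the red tape roll over the post. Stand each upright and flat on its dock's floor, inside the rim; set things down rather than dropping them, tip none over, and do not disturb the flux jar or the screw tray.

Things in the scene. Friction and masses are not known exactly. Their poses are not given: they have to be found in the camera images.
- camera_center (a point): Centre (half-way up) of the microscope camera: a loose dark-blue upright block, 42 x 42 mm in plan (sides along its x and y) and 56 mm tall, with a black top carrying thin steel bars and a small flat black disc on its -x side. It can be gripped across either pair of sides. About 0.16 kg. z up. Everything stands on a flat blue mat whose top is 3 mm above the work surface (z = 0.003).
- lens_large_center (a point): Centre (half-way up) of the large lens: a loose upright black cylinder, 54 mm in diameter and 56 mm tall, with silver bands and a silver-rimmed glass on top. About 0.2 kg. z up.
- lens_small_center (a point): Centre (half-way up) of the small lens: a loose upright black cylinder, 32 mm in diameter and 56 mm tall, with yellow bands and a yellow-rimmed glass on top. About 0.09 kg. z up.
- tape_center (a point): Centre (half-way up, in the hole) of the tape roll: a loose, rigid red ring lying flat, 58 mm outside diameter, 36 mm hole, 24 mm tall. It can be gripped across its outside. About 0.07 kg. z up.
- dock_square: Square dock for the camera: white tray 70 x 70 mm with a dark-blue floor, 62 x 62 mm inside, sides along its x and y; floor 2 mm and rim 7 mm above its underside. Fixed to the mat. Origin: centre of its underside, on the mat's top; z up.
- dock_large: Large round dock for the large lens: white ring-rimmed dish, 84 mm outside and 76 mm inside diameter, black floor; floor 2 mm and rim 7 mm above its underside. Fixed to the mat. Origin: centre of its underside, on the mat's top; z up.
- dock_small: Small round dock for the small lens: white ring-rimmed dish, 60 mm outside and 52 mm inside diameter, yellow floor; floor 2 mm and rim 7 mm above its underside. Fixed to the mat. Origin: centre of its underside, on the mat's top; z up.
- dock_post: Post dock for the tape roll: white disc, 68 mm in diameter and 4 mm thick, with an upright red post 18 mm in diameter in its centre whose top is 45 mm above the underside. The roll goes over the post and lies on the disc. Fixed to the mat. Origin: centre of its underside, on the mat's top; z up.
- jar: Bystander: loose small amber flux jar with a green cap, 38 mm in diameter, 42 mm tall. Origin: centre of its underside; z up. Leave it where it is.
- screwbox: Bystander: loose small grey open tray with screws in it, 46 (x) x 34 (y) mm, 16 mm tall. Origin: centre of its underside; z up. Leave it where it is.

How it is judged:
At the end, for the whole second after the job is handed in: All four are released, at rest, upright (0.06 rad), on their docks' floors (+3/-4 mm) and centred within 14.5 mm (camera, square dock), 12.5 mm (large lens, large round dock), 11.5 mm (small lens, small round dock), 10.5 mm (tape roll, over the post) (horizontal distance between camera_center and dock_square below 0.0145 m and z of camera_center in the frame of dock_square between 0.026 and 0.033 m and angle between each of camera_center, lens_large_center, lens_small_center, tape_center's own z axis and vertical below 0.06 rad and linear speed of each of camera, lens_large, lens_small, tape below 0.02 m/s and horizontal distance between lens_large_center and dock_large below 0.0125 m and z of lens_large_center in the frame of dock_large between 0.026 and 0.033 m and horizontal distance between lens_small_center and dock_small below 0.0115 m and z of lens_small_center in the frame of dock_small between 0.026 and 0.033 m and horizontal distance between tape_center and dock_post below 0.0105 m and z of tape_center in the frame of dock_post between 0.012 and 0.019 m); the robot touches nothing.
It fails at once if the flux jar or the screw tray is knocked over or pushed more than 25 mm (distance of any of jar, screwbox from where it was at the start of the episode above 0.025 m or angle between any of jar, screwbox's own z axis and vertical above 0.4 rad).
It fails at once if one of the four things is dropped (falls free at more than 0.6 m/s, a fall of about 2 cm) ((linear speed of camera above 0.6 m/s and contact force between camera and the fingers below 0.2 N) or (linear speed of lens_large above 0.6 m/s and contact force between lens_large and the fingers below 0.2 N) or (linear speed of lens_small above 0.6 m/s and contact force between lens_small and the fingers below 0.2 N) or (linear speed of tape above 0.6 m/s and contact force between tape and the fingers below 0.2 N)).
It fails at once if one of the four things is tipped over (angle between any of camera_center, lens_large_center, lens_small_center, tape_center's own z axis and vertical above 0.8 rad).
It also fails if it takes over 118 s, if anything falls off the work surface, if the arm or the gripper's body presses on something with over 40 N, if the wrist force passes 120 N, or if a joint passes its speed limit or range.

## Working session

There is one attempt and no reset: what is moved stays moved. The work goes in short steps, Python scripts to look and compute and a tool call to move; the robot and the scene stay as the last step left them, time stands still between calls to the robot, and variables do not carry over. Pictures are saved under pics/ and viewed, and the job is handed in when it is done.

Besides the shell and the picture viewer there is one more tool, called after "Call:" as name(argument=value, ...) on one line, values as JSON. servo_tool: Moves the arm, as the interface text tells. Its arguments: {"type":"object","properties":{"targets":{"type":"string"},"gripper":{"type":"number"},"squeeze":{"type":"number"}},"required":["targets"]}

```bash
ls; mkdir -p pics
python3 - <<'E'
from rig import *
import cv2,numpy as np
for n in("scene","top"):
    d=get_image(n); cv2.imwrite(f"pics/{n}0.png",d["image"][:,:,::-1]); print(n,d["K"],d["rvec"],d["tvec"])
s=sense();print(s["t"],s["tool_pos"],s["ee_rot"],s["finger_gap"],s["force"])
E
```

```text
pics
scene [[370.7087424    0.         325.34676834]
 [  0.         370.7087424  199.9442818 ]
 [  0.           0.           1.        ]] [ 2.03043244  1.58420181 -0.5646158 ] [-0.12437338 -0.36315609  1.19517243]
top [[381.9468566    0.         319.54304092]
 [  0.         381.9468566  203.60903349]
 [  0.           0.           1.        ]] [ 2.16120239 -2.15530354  0.07272141] [0.00605513 0.51095337 0.98135786]
0.1 [0.14773077 0.60682285 0.22190219] [[-9.71642363e-01  2.36455201e-01 -2.39293469e-04]
 [ 2.36455300e-01  9.71641336e-01 -1.41614310e-03]
 [-1.02346974e-04 -1.43256683e-03 -9.99998969e-01]] 0.08785705685790916 [ 0.74906651 -0.40203917 -0.70665537]
```

View pics/scene0.png

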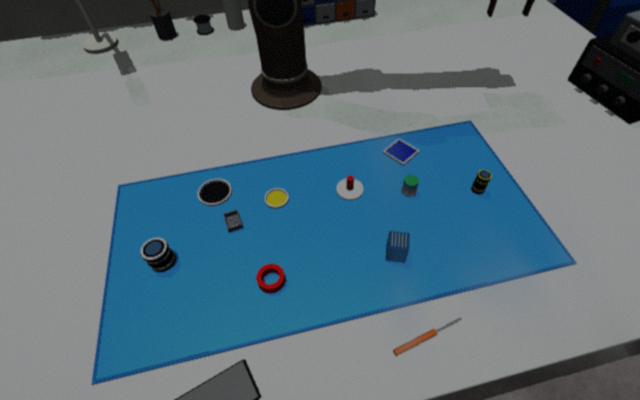

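View pics/top0.png

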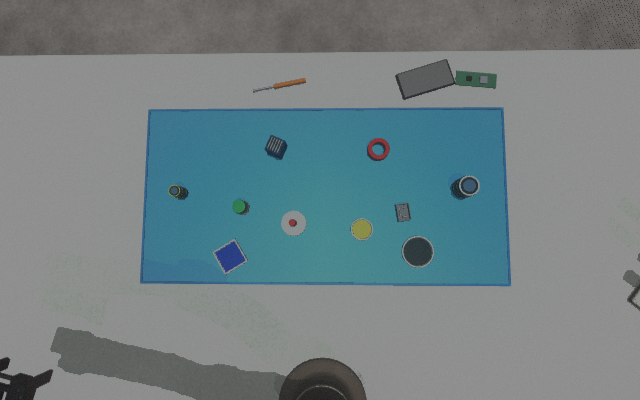

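The top view shows the camera block at (276,147), tape (378,149), large lens (467,187), small lens (178,191), square dock (230,256), post (293,223), small dock (362,229), large dock (418,251), jar (240,206) and tray (403,212). Next I'll zoom in for masks.

```bash
cat > h.py <<'E'
import cv2,numpy as np
def cam(d):
    R,_=cv2.Rodrigues(np.array(d["rvec"],float)); return np.array(d["K"]),R,np.array(d["tvec"],float).ravel()
def ray(d,uv,z):
    K,R,t=cam(d); c=-R.T@t; v=R.T@np.linalg.inv(K)@np.array([uv[0],uv[1],1.]); return c+v*(z-c[2])/v[2]
def proj(d,p):
    return cv2.projectPoints(np.array(p,float).reshape(-1,3),np.array(d["rvec"],float),np.array(d["tvec"],float),np.array(d["K"]),None)[0].reshape(-1,2)
E
python3 - <<'E'
from rig import *
from h import *
for n in("top","scene"):
    d=get_image(n);im=d["image"][:,:,::-1].copy();K,R,t=cam(d);print(n,-R.T@t)
    pts={"top":dict(cam=(276,147),tape=(378,149),LL=(467,187),LS=(178,191),sq=(230,256),post=(293,223),ds=(362,229),dl=(418,251)),
     "scene":dict(cam=(398,246),tape=(271,278),LL=(158,254),LS=(481,181),sq=(401,151),post=(350,187),ds=(276,198),dl=(214,192))}[n]
    tiles=[]
    for k,(u,v) in pts.items():
        c=im[v-20:v+20,u-20:u+20]; c=cv2.resize(c,(196,196),interpolation=cv2.INTER_NEAREST); c=cv2.copyMakeBorder(c,2,2,2,2,cv2.BORDER_CONSTANT);tiles.append(c)
        print(k,ray(d,(u,v),.003).round(3))
    cv2.imwrite(f"pics/{n}_t.png",np.vstack([np.hstack(tiles[:4]),np.hstack(tiles[4:])]))
E
```

```text
top [ 0.41430781 -0.02172059  1.02569514]
cam [0.669 0.128 0.003]
tape [ 0.662 -0.15   0.003]
LL [ 0.558 -0.386  0.003]
LS [0.547 0.395 0.003]
sq [0.372 0.247 0.003]
post [0.461 0.079 0.003]
ds [ 0.445 -0.105  0.003]
dl [ 0.388 -0.252  0.003]
scene [ 1.02407182 -0.10814109  0.71789319]
cam [0.647 0.136 0.003]
tape [ 0.654 -0.149  0.003]
LL [ 0.535 -0.384  0.003]
LS [0.52  0.405 0.003]
sq [0.369 0.249 0.003]
post [0.456 0.08  0.003]
ds [ 0.444 -0.105  0.003]
dl [ 0.386 -0.253  0.003]
```

View pics/top_t.png

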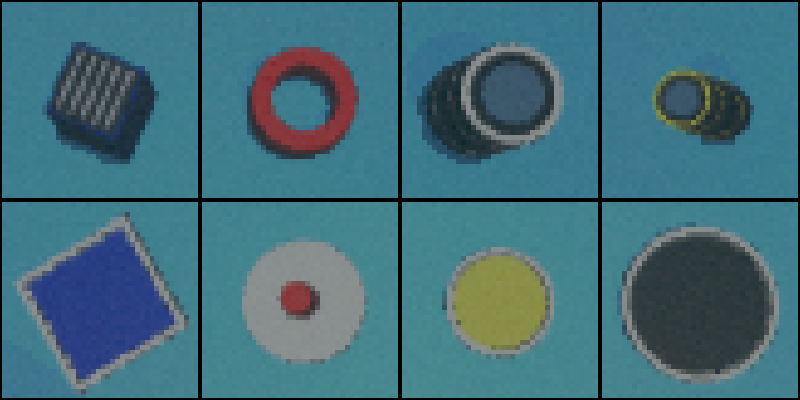

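View pics/scene_t.png

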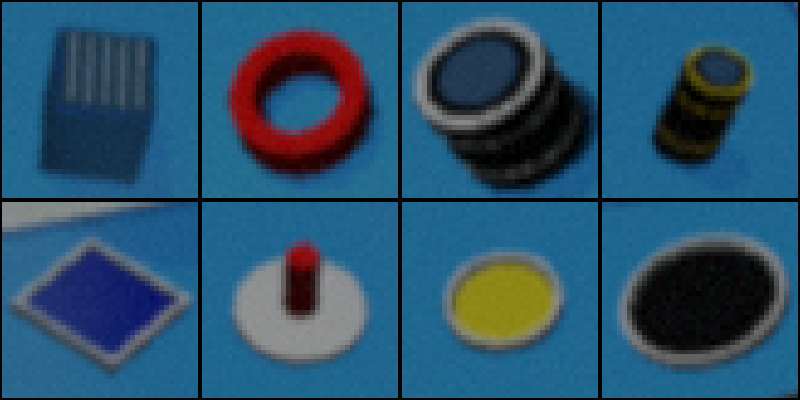

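```bash
cat > m.py <<'E'
from rig import *
from h import *
P={"top":dict(cam=(276,147),tape=(378,149),LL=(467,187),LS=(178,191),sq=(230,256),post=(293,223),ds=(362,229),dl=(418,251)),
     "scene":dict(cam=(398,246),tape=(271,278),LL=(158,254),LS=(481,181),sq=(401,151),post=(350,187),ds=(276,198),dl=(214,192))}
Z=dict(cam=.059,tape=.027,LL=.059,LS=.059,sq=.010,post=.007,ds=.005,dl=.005)
def mask(k,hsv):
    h,s,v=[hsv[...,i].astype(int) for i in range(3)]
    red=(((h<10)|(h>170))&(s>120))
    if k=="tape": return red&(v>(100))
    if k in("LL","post"): return (s<70)&(v>90)
    if k=="cam": return (s<75)&(v>70)
    if k=="LS": return (h>18)&(h<40)&(s>90)&(v>70)
    if k=="ds": return (h>18)&(h<40)&(s>90)&(v>70)
    if k=="sq": return (s<70)&(v>90)
    if k=="dl": return v<75
def run(names=("top","scene")):
  for n in names:
    d=get_image(n);im=d["image"];tiles=[]
    for k,(u,v) in P[n].items():
        S=8;r=20
        c=im[v-r:v+r,u-r:u+r];c=cv2.resize(c,None,fx=S,fy=S,interpolation=cv2.INTER_CUBIC)
        m=mask(k,cv2.cvtColor(c,cv2.COLOR_RGB2HSV)).astype(np.uint8)*255
        if k=="cam": m=cv2.morphologyEx(m,cv2.MORPH_CLOSE,np.ones((21,21)))
        cs,_=cv2.findContours(m,cv2.RETR_EXTERNAL,cv2.CHAIN_APPROX_NONE);q=max(cs,key=cv2.contourArea)[:,0,:]
        w=np.array([ray(d,((x+.5)/S-.5+u-r,(y+.5)/S-.5+v-r),Z[k])[:2] for x,y in q])*1000
        hull=cv2.convexHull(w.astype(np.float32))
        ce,rad=cv2.minEnclosingCircle(hull); rect=cv2.minAreaRect(hull); fe=cv2.fitEllipse(hull)
        print(n,k,"circ",np.round(ce,1),round(2*rad,1),"rect",np.round(rect[0],1),np.round(rect[1],1),round(rect[2],1),"ell",np.round(fe[0],1),np.round(fe[1],1))
        cv2.drawContours(c,[q.reshape(-1,1,2)],-1,(255,0,255),1);tiles.append(cv2.resize(c,(200,200)))
    cv2.imwrite(f"pics/{n}_m.png",np.vstack([np.hstack(tiles[:4]),np.hstack(tiles[4:])])[:,:,::-1])
if __name__=="__main__": run()
E
python3 m.py
```

```text
top cam circ [662.1 124.3] 47.1 rect [661.4 124.5] [34.3 36.2] 67.5 ell [662.1 124.1] [42.9 46.7]
top tape circ [ 658.6 -147.9] 56.3 rect [ 658.6 -147.9] [55.2 55.3] 64.9 ell [ 658.6 -147.8] [55.7 55.7]
top LL circ [ 554.8 -370.7] 53.4 rect [ 555.  -371.1] [52.1 52.1] 61.2 ell [ 555.  -370.9] [52.1 52.9]
top LS circ [541.1 381.9] 30.9 rect [537.3 378.9] [19.3 30.8] 37.8 ell [541.3 382. ] [29.2 30.3]
top sq circ [371.7 245.7] 97.6 rect [371.9 246.1] [71.2 71.7] 31.5 ell [371.5 245.6] [ 77.9 131.8]
top post circ [461.1  78.3] 68.9 rect [461.1  77.9] [67.9 66.9] 45.6 ell [461.1  78.1] [67.8 68.2]
top ds circ [ 445.4 -103.7] 49.8 rect [ 445.5 -103.7] [48.3 48.8] 44.9 ell [ 445.4 -103.7] [49. 49.]
top dl circ [ 387.1 -250.8] 74.7 rect [ 387.  -251.3] [73.5 72.2] 89.0 ell [ 386.9 -251. ] [73.  73.9]Traceback (most recent call last):
  File "m.py", line 31, in <module>
    if __name__=="__main__": run()
                             ~~~^^
  File "m.py", line 24, in run
    cs,_=cv2.findContours(m,cv2.RETR_EXTERNAL,cv2.CHAIN_APPROX_NONE);q=max(cs,key=cv2.contourArea)[:,0,:]
                                                                       ~~~^^^^^^^^^^^^^^^^^^^^^^^^
ValueError: max() iterable argument is empty
```

```bash
python3 -c "
import cv2,numpy as np
a=np.vstack([cv2.imread('pics/top_m.png'),cv2.imread('pics/scene_m.png')]);cv2.imwrite('pics/both_m.png',cv2.resize(a,(600,600)))"
```

```text
[ WARN:0@0.038] global loadsave.cpp:275 findDecoder imread_('pics/scene_m.png'): can't open/read file: check file path/integrity
Traceback (most recent call last):
ValueError: all the input arrays must have same number of dimensions, but the array at index 0 has 3 dimension(s) and the array at index 1 has 2 dimension(s)
```

```bash
sed -i 's/(s<75)&(v>70)/(s<75)\&(v>70) if K0=="top" else (s<130)\&(v>60)/; s/^    d=get_image(n)/    global K0; K0=n; d=get_image(n)/' m.py; python3 m.py|grep scene; python3 -c "
import cv2,numpy as np
a=np.vstack([cv2.imread('pics/top_m.png'),cv2.imread('pics/scene_m.png')]);cv2.imwrite('pics/both_m.png',cv2.resize(a,(600,600)))"
```

```text
scene cam circ [661.6 124. ] 45.2 rect [661.9 124. ] [33.5 34.7] 67.4 ell [661.5 124.2] [39.9 48.2]
scene tape circ [ 661.1 -149.3] 56.5 rect [ 661.  -149.3] [55.7 55.6] 67.3 ell [ 661.  -149.4] [55.8 56. ]
scene LL circ [ 556.  -372.7] 53.3 rect [ 556.  -372.7] [51.9 51.9] 58.6 ell [ 555.8 -372.8] [52.2 52.3]
scene LS circ [543.8 380.8] 29.9 rect [545.6 378.7] [29.2 21.8] 37.5 ell [543.8 380.9] [27.6 29.6]
scene sq circ [374.2 245.4] 96.3 rect [374.2 244.9] [71.6 72.4] 31.6 ell [374.1 245.6] [ 82.3 109.5]
scene post circ [461.4  78. ] 73.1 rect [462.8  77.1] [68.7 68.3] 22.9 ell [462.2  77.1] [66.7 71.6]
scene ds circ [ 444.8 -104.8] 51.0 rect [ 444.2 -104.7] [49.3 49.8] 7.8 ell [ 444.4 -104.7] [49.6 50.2]
scene dl circ [ 384.3 -252.2] 74.7 rect [ 384.5 -252.6] [73.6 72.8] 46.6 ell [ 384.5 -252.4] [72.8 74.5]
```

View pics/both_m.png

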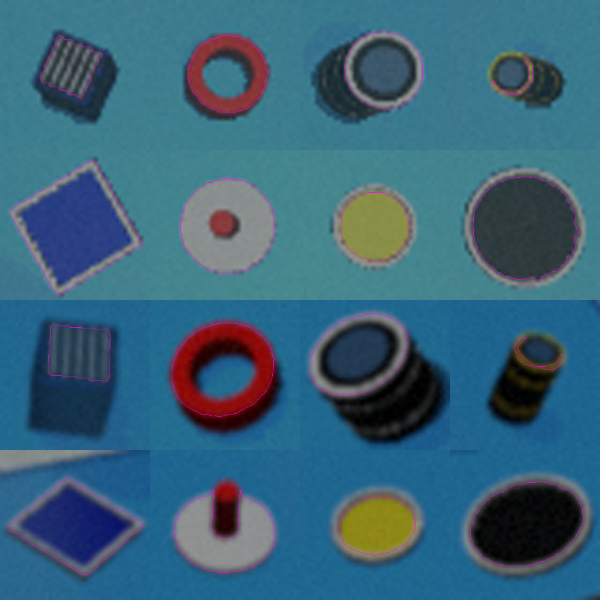

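```bash
cat > g.py <<'E'
from rig import *
import sys,numpy as np
# args: x,y,z(mm),jawdeg ...
def go():
    s=sense();R=np.array(s["ee_rot"]);p=np.array(s["tool_pos"])*1000
    a=np.degrees(np.arctan2(R[1,1],R[0,1]))
    print("t",round(s["t"],2),"pos",p.round(1),"jaw",round(a,1),"tilt",round(float(np.degrees(np.arccos(-R[2,2]))),2),"gap",round(s["finger_gap"]*1000,1),"F",np.round(s["force"],1),"q1,7",round(s["q"][0],2),round(s["q"][6],2))
    for w in sys.argv[1:]:
        v=[float(i) for i in w.split(",")]
        r=(a-v[3]+90)%180-90
        print(w,"->",(R.T@(np.array(v[:3])-p)).round(1),"roll",round(r,1))
go()
E
python3 g.py 542.5,381.4,150,76 542.5,381.4,18,76
python3 - <<'E'
from rig import *
from h import *
d=get_image("top");print("jar",ray(d,(240,206),.045),"tray",ray(d,(403,212),.01))
d=get_image("scene");print("jar",ray(d,(411,181),.045),"tray",ray(d,(233,221),.01))
E
```

```text
t 0.4 pos [147.8 607.2 222.5] jaw 76.3 tilt 0.01 gap 87.8 F [ 1.1 -0.   0.8] q1,7 -1.4 -0.08
542.5,381.4,150,76 -> [-436.9 -126.    72.6] roll 0.3
542.5,381.4,18,76 -> [-436.9 -126.   204.6] roll 0.3
jar [0.5024662  0.21330902 0.045     ] tray [ 0.49030887 -0.21349753  0.01      ]
jar [0.508123   0.21497175 0.045     ] tray [ 0.49220156 -0.21341671  0.01      ]
```

Call:
servo_tool(targets="-437 -126 72 0;-437 -126 72 0;-437 -126 72 0;-437 -126 72 0;-437 -126 72 0;-437 -126 72 0;-437 -126 72 0;-437 -126 72 0;-437 -126 72 0;-437 -126 72 0;-437 -126 72 0;-437 -126 72 0", gripper=0, squeeze=15)

```text
t: 1.7
tool_pos: [0.5413, 0.3827, 0.1506]
ee_rot: [[-0.972, 0.235, -0.001], [0.235, 0.972, 0.001], [0.001, 0.0, -1.0]]
force: [-0.3, 0.9, -0.4]
finger_gap: 0.0879
```

```bash
python3 g.py 542.5,381.4,18,76; python3 -c "
from rig import *
import cv2
cv2.imwrite('pics/s1.png',get_image('scene')['image'][:,:,::-1])"
```

```text
t 1.7 pos [541.3 382.7 150.6] jaw 76.4 tilt 0.08 gap 87.9 F [-0.3  0.9 -0.4] q1,7 -0.76 0.7
542.5,381.4,18,76 -> [ -1.6  -1.1 132.6] roll 0.4
```

View pics/s1.png

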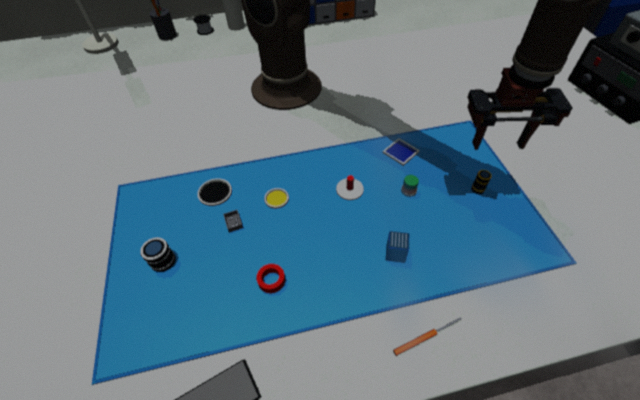

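The gripper stands above the small lens, with finger tips at about (478,143) and (528,146) straddling it at (481,181). I'll descend and grip.

Call:
servo_tool(targets="-1 -1 40 0;-1 -1 80 0;-1 -1 110 0;-1 -1 132 0;-1 -1 132 0;-1 -1 132 0")

```text
t: 2.35
tool_pos: [0.5423, 0.3819, 0.0193]
ee_rot: [[-0.972, 0.234, -0.0], [0.234, 0.972, 0.001], [0.0, 0.001, -1.0]]
force: [0.6, -0.5, -0.3]
finger_gap: 0.088
```

Call:
servo_tool(targets="0 0 0 0;0 0 0 0;0 0 0 0;0 0 0 0;0 0 0 0;0 0 0 0;0 0 0 0;0 0 0 0", gripper=255)

```text
t: 3.15
tool_pos: [0.5434, 0.3804, 0.0187]
ee_rot: [[-0.972, 0.236, 0.0], [0.236, 0.972, 0.0], [-0.0, 0.0, -1.0]]
force: [0.9, 1.3, 0.3]
finger_gap: 0.0316
```

Call:
servo_tool(targets="0 0 -25 0;0 0 -60 0;0 0 -90 0;0 0 -100 0;0 0 -100 0")

```text
t: 3.65
tool_pos: [0.544, 0.3807, 0.1199]
ee_rot: [[-0.972, 0.237, 0.002], [0.237, 0.972, 0.002], [-0.002, 0.002, -1.0]]
force: [0.2, 0.7, -2.1]
finger_gap: 0.0317
```

```bash
python3 g.py 445,-104.2,118,76
```

```text
t 3.65 pos [544.  380.7 119.9] jaw 76.3 tilt 0.15 gap 31.7 F [ 0.2  0.7 -2.1] q1,7 -0.75 0.7
445,-104.2,118,76 -> [ -18.5 -494.6    0.9] roll 0.3
```

Call:
servo_tool(targets="-1 -20 0 0;-3 -55 0 0;-5 -100 0 0;-7 -145 0 0;-9 -190 0 0;-11 -235 0 0;-13 -280 0 0;-15 -325 0 0;-16 -370 0 0;-17 -410 0 0;-18 -445 0 0;-18 -470 0 0")

```text
t: 4.85
tool_pos: [0.4476, -0.083, 0.117]
ee_rot: [[-0.971, 0.239, -0.003], [0.239, 0.971, -0.001], [0.003, -0.001, -1.0]]
force: [0.4, -0.3, -1.0]
finger_gap: 0.0318
```

Call:
servo_tool(targets="0 -15 0 0;0 -24 0 0;0 -24 0 0;0 -24 0 0;0 -24 0 0")

```text
t: 5.35
tool_pos: [0.4441, -0.1029, 0.1183]
ee_rot: [[-0.972, 0.235, -0.0], [0.235, 0.972, 0.0], [0.001, 0.0, -1.0]]
force: [-0.2, -0.4, -1.2]
finger_gap: 0.0316
```

```bash
python3 g.py 445,-104.2,22,76
```

```text
t 5.35 pos [ 444.1 -102.9  118.3] jaw 76.4 tilt 0.03 gap 31.6 F [-0.2 -0.4 -1.2] q1,7 -0.08 1.54
445,-104.2,22,76 -> [-1.2 -1.1 96.3] roll 0.4
```

Call:
servo_tool(targets="-1 -1 30 0;-1 -1 60 0;-1 -1 80 0;-1 -1 90 0;-1 -1 93 0;-1 -1 95 0;-1 -1 96 0;-1 -1 97 0;-1 -1 97 0;-1 -1 97 0")

```text
t: 6.35
tool_pos: [0.4451, -0.1052, 0.022]
ee_rot: [[-0.972, 0.237, 0.001], [0.237, 0.972, -0.0], [-0.001, 0.0, -1.0]]
force: [0.0, -0.2, -0.2]
finger_gap: 0.0313
```

```bash
python3 g.py 445,-104.2,20,76; python3 -c "
from rig import *
import cv2,numpy as np
im=get_image('scene')['image'][:,:,::-1];cv2.imwrite('pics/s2.png',cv2.resize(im[120:260,200:400],(800,560)))"
```

```text
t 6.35 pos [ 445.1 -105.2   22. ] jaw 76.3 tilt 0.05 gap 31.3 F [ 0.  -0.2 -0.2] q1,7 -0.03 1.61
445,-104.2,20,76 -> [0.3 1.  2. ] roll 0.3
```

View pics/s2.png

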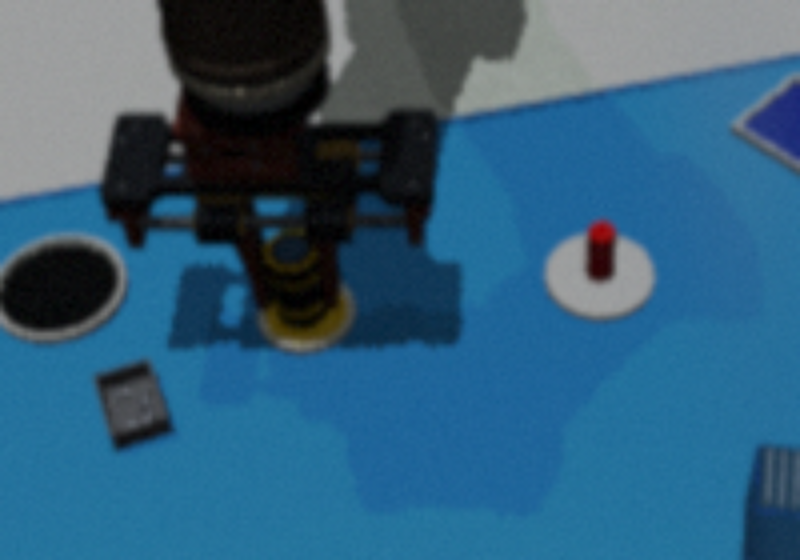

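The lens sits inside the yellow dock, which shows around it at about (305,315) in the crop. I'll lower the last millimetre and release.

Call:
servo_tool(targets="0 0 0.5 0;0 0 1 0;0 0 1 0;0 0 1 0")

```text
t: 6.8
tool_pos: [0.4447, -0.1052, 0.0206]
ee_rot: [[-0.972, 0.237, -0.0], [0.237, 0.972, 0.0], [0.0, -0.0, -1.0]]
force: [-0.3, 0.0, -0.0]
finger_gap: 0.0319
```

Call:
servo_tool(targets="0 0 0 0;0 0 0 0;0 0 0 0;0 0 0 0;0 0 0 0;0 0 0 0;0 0 0 0", gripper=0)

```text
t: 7.5
tool_pos: [0.4448, -0.1052, 0.0206]
ee_rot: [[-0.972, 0.237, 0.0], [0.237, 0.972, 0.0], [-0.0, 0.0, -1.0]]
force: [-1.1, -0.6, 0.3]
finger_gap: 0.0841
```

Call:
servo_tool(targets="0 0 -20 0;0 0 -55 0;0 0 -100 0;0 0 -140 0;0 0 -140 0;0 0 -140 0")

```text
t: 8.1
tool_pos: [0.4452, -0.1051, 0.1613]
ee_rot: [[-0.972, 0.236, 0.002], [0.236, 0.972, 0.0], [-0.002, 0.001, -1.0]]
force: [-0.7, 0.2, 0.3]
finger_gap: 0.0876
```

```bash
python3 g.py 555.4,-371.8,160,76 555.4,-371.8,18,76; python3 -c "
from rig import *
import cv2,numpy as np
im=get_image('scene')['image'][:,:,::-1];cv2.imwrite('pics/s3.png',cv2.resize(im[120:260,200:400],(800,560)))"
```

```text
t 8.1 pos [ 445.2 -105.1  161.3] jaw 76.3 tilt 0.13 gap 87.6 F [-0.7  0.2  0.3] q1,7 -0.1 1.53
555.4,-371.8,160,76 -> [-170.1 -233.2    1.5] roll 0.3
555.4,-371.8,18,76 -> [-169.7 -233.3  143.5] roll 0.3
```

View pics/s3.png

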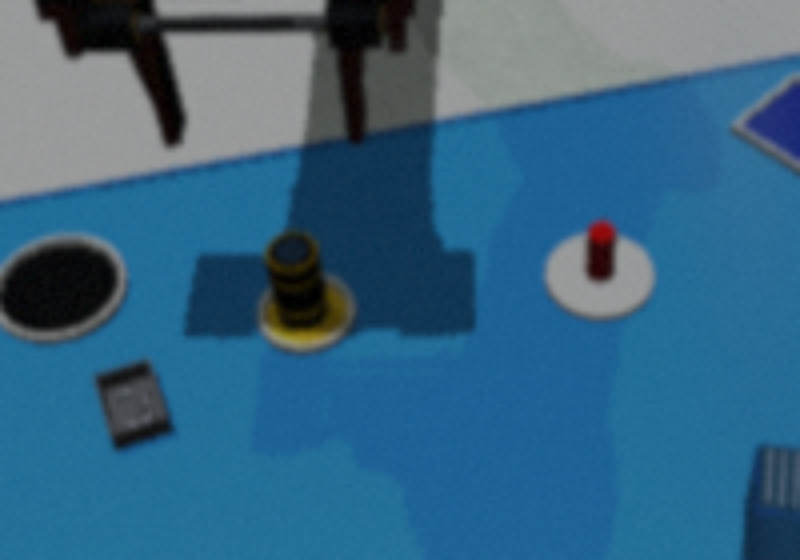

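The small lens stands upright in its dock (base about (300,320) in the crop). Now the large lens.

Call:
servo_tool(targets="-25 -35 0 0;-50 -70 0 0;-75 -105 0 0;-100 -140 0 0;-125 -175 0 0;-150 -205 0 0;-170 -233 0 0;-170 -233 0 0;-170 -233 0 0;-170 -233 0 0")

```text
t: 9.15
tool_pos: [0.5542, -0.3702, 0.1591]
ee_rot: [[-0.972, 0.236, -0.002], [0.236, 0.972, 0.002], [0.003, 0.001, -1.0]]
force: [-0.4, -1.0, -0.8]
finger_gap: 0.088
```

```bash
python3 g.py 555.4,-371.8,18,76
```

```text
t 9.15 pos [ 554.2 -370.2  159.1] jaw 76.4 tilt 0.17 gap 88.0 F [-0.4 -1.  -0.8] q1,7 0.29 2.01
555.4,-371.8,18,76 -> [ -1.9  -1.5 141.1] roll 0.4
```

Call:
servo_tool(targets="-1 -1 40 0;-1 -1 80 0;-1 -1 115 0;-1 -1 141 0;-1 -1 141 0;-1 -1 141 0")

```text
t: 9.75
tool_pos: [0.5557, -0.372, 0.02]
ee_rot: [[-0.972, 0.235, -0.0], [0.235, 0.972, 0.001], [0.001, 0.0, -1.0]]
force: [0.8, -0.7, 0.6]
finger_gap: 0.0877
```

Call:
servo_tool(targets="0 0 0 0;0 0 0 0;0 0 0 0;0 0 0 0;0 0 0 0;0 0 0 0;0 0 0 0", gripper=255, squeeze=20)

```text
t: 10.45
tool_pos: [0.5559, -0.3728, 0.0202]
ee_rot: [[-0.972, 0.236, 0.001], [0.236, 0.972, 0.0], [-0.001, 0.0, -1.0]]
force: [-1.1, 1.7, 5.8]
finger_gap: 0.0542
```

Call:
servo_tool(targets="0 0 -20 0;0 0 -50 0;0 0 -80 0;0 0 -90 0;0 0 -90 0;0 0 -90 0")

```text
t: 11.05
tool_pos: [0.5549, -0.3724, 0.1082]
ee_rot: [[-0.972, 0.236, -0.001], [0.236, 0.972, 0.001], [0.002, 0.001, -1.0]]
force: [-0.3, -0.5, -1.9]
finger_gap: 0.0538
```

```bash
python3 g.py 385.7,-251.8,108,76
```

```text
t 11.05 pos [ 554.9 -372.4  108.2] jaw 76.3 tilt 0.1 gap 53.8 F [-0.3 -0.5 -1.9] q1,7 0.31 2.03
385.7,-251.8,108,76 -> [192.9  77.2   0.5] roll 0.3
```

Call:
servo_tool(targets="15 6 0 0;45 18 0 0;80 32 0 0;115 46 0 0;145 58 0 0;170 68 0 0;185 74 0 0;193 77 0 0;193 77 0 0;193 77 0 0;193 77 0 0")

```text
t: 12.15
tool_pos: [0.387, -0.2531, 0.1094]
ee_rot: [[-0.972, 0.237, 0.0], [0.237, 0.972, -0.0], [-0.0, -0.0, -1.0]]
force: [-0.6, -0.5, -1.6]
finger_gap: 0.0534
```

```bash
python3 g.py 385.7,-251.8,22,76
```

```text
t 12.15 pos [ 387.  -253.1  109.4] jaw 76.3 tilt 0.03 gap 53.4 F [-0.6 -0.5 -1.6] q1,7 0.19 1.95
385.7,-251.8,22,76 -> [ 1.6  1.  87.4] roll 0.3
```

Call:
servo_tool(targets="1 1 30 0;1 1 60 0;1 1 75 0;1 1 82 0;1 1 84 0;1 1 85 0;1 1 86 0;1 1 86 0;1 1 86 0")

```text
t: 13.05
tool_pos: [0.3859, -0.2514, 0.0241]
ee_rot: [[-0.972, 0.236, 0.001], [0.236, 0.972, -0.0], [-0.001, -0.0, -1.0]]
force: [0.8, -1.5, -1.4]
finger_gap: 0.054
```

Call:
servo_tool(targets="0 0 0.5 0;0 0 1 0;0 0 1 0;0 0 1 0")

```text
t: 13.45
tool_pos: [0.3855, -0.2513, 0.0226]
ee_rot: [[-0.972, 0.237, -0.0], [0.237, 0.972, 0.0], [0.0, 0.0, -1.0]]
force: [-0.0, -0.4, -2.1]
finger_gap: 0.0539
```

```bash
python3 g.py 385.7,-251.8,22,76;python3 -c "
from rig import *
import cv2,numpy as np
im=get_image('scene')['image'][:,:,::-1];cv2.imwrite('pics/s4.png',cv2.resize(im[120:260,130:330],(800,560)))"
```

```text
t 13.45 pos [ 385.5 -251.3   22.6] jaw 76.3 tilt 0.01 gap 53.9 F [-0.  -0.4 -2.1] q1,7 0.25 2.03
385.7,-251.8,22,76 -> [-0.3 -0.5  0.6] roll 0.3
```

View pics/s4.png

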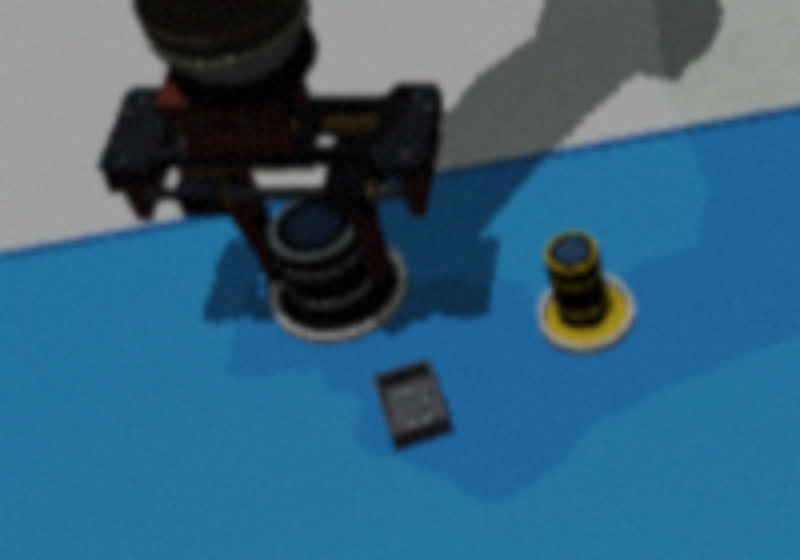

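The large lens is inside the rim of its dock. The force still shows its weight (-2 N), so I'll go down another millimetre or so before releasing.

Call:
servo_tool(targets="0 0 0.5 0;0 0 1 0;0 0 1 0;0 0 1 0")

```text
t: 13.9
tool_pos: [0.3855, -0.2513, 0.0221]
ee_rot: [[-0.972, 0.237, 0.0], [0.237, 0.972, 0.0], [-0.0, 0.0, -1.0]]
force: [-1.6, 1.4, 6.5]
finger_gap: 0.0539
```

```bash
python3 g.py
```

```text
t 13.9 pos [ 385.5 -251.3   22.1] jaw 76.3 tilt 0.02 gap 53.9 F [-1.6  1.4  6.5] q1,7 0.25 2.03
```

Contact: the force rose to +6.5 N. Releasing.

Call:
servo_tool(targets="0 0 0 0;0 0 0 0;0 0 0 0;0 0 0 0;0 0 0 0;0 0 0 0;0 0 0 0", gripper=0)

```text
t: 14.6
tool_pos: [0.3855, -0.2513, 0.0216]
ee_rot: [[-0.972, 0.237, 0.0], [0.237, 0.972, 0.0], [-0.0, 0.0, -1.0]]
force: [0.8, 0.7, -0.3]
finger_gap: 0.0873
```

Call:
servo_tool(targets="0 0 -20 0;0 0 -55 0;0 0 -100 0;0 0 -130 0;0 0 -130 0;0 0 -130 0")

```text
t: 15.2
tool_pos: [0.3858, -0.2512, 0.152]
ee_rot: [[-0.972, 0.236, 0.002], [0.236, 0.972, -0.0], [-0.002, 0.0, -1.0]]
force: [-0.2, 1.0, -0.6]
finger_gap: 0.0876
```

```bash
python3 g.py 659.8,-148.6,120,76 ;python3 -c "
from rig import *
import cv2,numpy as np
im=get_image('scene')['image'][:,:,::-1];cv2.imwrite('pics/s5.png',cv2.resize(im[120:260,130:330],(800,560)))"
```

```text
t 15.2 pos [ 385.8 -251.2  152. ] jaw 76.3 tilt 0.1 gap 87.6 F [-0.2  1.  -0.6] q1,7 0.16 1.91
659.8,-148.6,120,76 -> [-241.9  164.4   32.4] roll 0.3
```

View pics/s5.png

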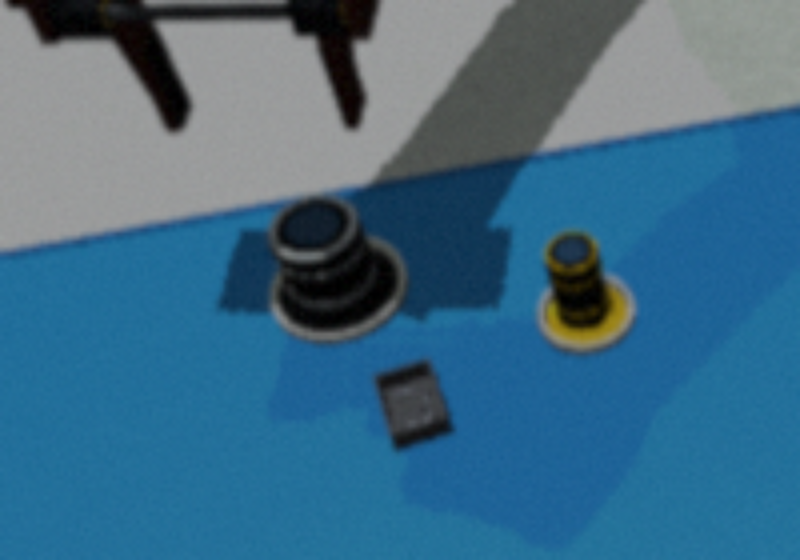

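The large lens stands upright in its dock at about (325,270) in the crop. Now the tape.

Call:
servo_tool(targets="-36 24 0 0;-72 48 0 0;-108 72 0 0;-144 96 0 0;-180 120 0 0;-214 145 15 0;-242 164 32 0;-242 164 32 0;-242 164 32 0;-242 164 32 0")

```text
t: 16.25
tool_pos: [0.658, -0.1505, 0.1189]
ee_rot: [[-0.971, 0.238, -0.002], [0.238, 0.971, -0.001], [0.002, -0.001, -1.0]]
force: [-0.5, -1.2, 0.9]
finger_gap: 0.0881
```

```bash
python3 g.py 659.8,-148.6,7,76
```

```text
t 16.25 pos [ 658.  -150.5  118.9] jaw 76.2 tilt 0.11 gap 88.1 F [-0.5 -1.2  0.9] q1,7 -0.04 1.63
659.8,-148.6,7,76 -> [ -1.5   2.4 111.9] roll 0.2
```

Call:
servo_tool(targets="-1 2 40 0;-1 2 75 0;-1 2 95 0;-1 2 105 0;-1 2 110 0;-1 2 113 0;-1 2 113 0;-1 2 113 0")

```text
t: 17.05
tool_pos: [0.6616, -0.1477, 0.0078]
ee_rot: [[-0.972, 0.237, 0.002], [0.237, 0.972, -0.0], [-0.002, 0.0, -1.0]]
force: [0.0, 0.2, 0.2]
finger_gap: 0.0877
```

Call:
servo_tool(targets="0 0 0 0;0 0 0 0;0 0 0 0;0 0 0 0;0 0 0 0;0 0 0 0;0 0 0 0", gripper=255, squeeze=12)

```text
t: 17.75
tool_pos: [0.6609, -0.1475, 0.0067]
ee_rot: [[-0.972, 0.236, 0.0], [0.236, 0.972, 0.0], [-0.0, 0.0, -1.0]]
force: [-0.2, 0.9, 1.4]
finger_gap: 0.0587
```

Call:
servo_tool(targets="0 0 -20 0;0 0 -50 0;0 0 -80 0;0 0 -90 0;0 0 -90 0;0 0 -90 0")

```text
t: 18.35
tool_pos: [0.6602, -0.1472, 0.0954]
ee_rot: [[-0.972, 0.236, -0.001], [0.236, 0.972, 0.0], [0.001, 0.0, -1.0]]
force: [-0.2, -0.2, -1.0]
finger_gap: 0.0585
```

```bash
python3 g.py 461.5,77.8,95,76;python3 -c "
from rig import *
import cv2,numpy as np
im=get_image('scene')['image'][:,:,::-1];cv2.imwrite('pics/s6.png',cv2.resize(im[150:330,180:420],(800,600)))"
```

```text
t 18.35 pos [ 660.2 -147.2   95.4] jaw 76.3 tilt 0.08 gap 58.5 F [-0.2 -0.2 -1. ] q1,7 -0.03 1.64
461.5,77.8,95,76 -> [246.3 171.6   0.7] roll 0.3
```

View pics/s6.png

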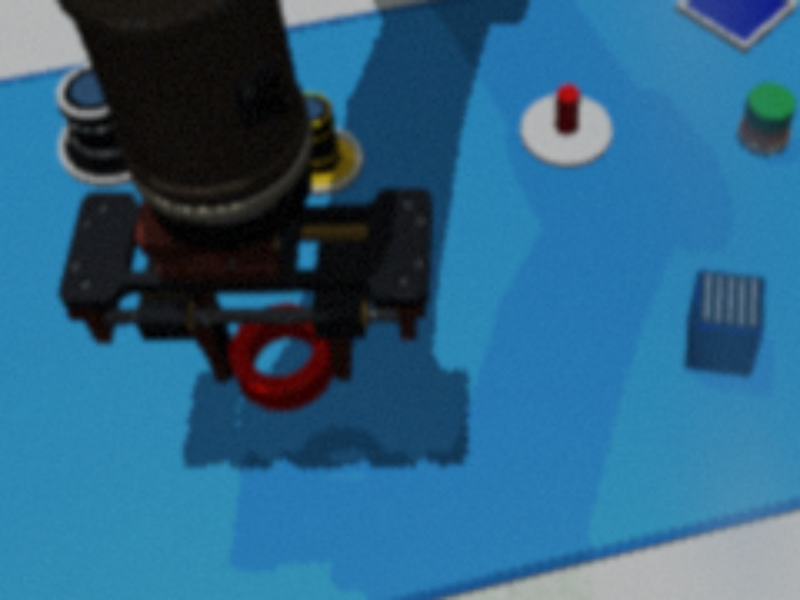

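The ring is level in the jaws at (280,355) in the crop. Moving it over the post.

Call:
servo_tool(targets="12 8 0 0;42 29 0 0;77 54 0 0;112 79 0 0;147 103 0 0;182 127 0 0;210 147 0 0;232 162 0 0;246 171 0 0;246 171 0 0;246 171 0 0;246 171 0 0")

```text
t: 19.6
tool_pos: [0.4628, 0.0759, 0.0962]
ee_rot: [[-0.971, 0.238, -0.0], [0.238, 0.971, -0.001], [0.0, -0.001, -1.0]]
force: [0.3, -0.6, -0.2]
finger_gap: 0.0587
```

```bash
python3 g.py 461.5,77.8,11,76;python3 -c "
from rig import *
import cv2,numpy as np
im=get_image('scene')['image'][:,:,::-1];cv2.imwrite('pics/s7.png',cv2.resize(im[120:240,270:430],(800,600)))
im=get_image('top')['image'][:,:,::-1];cv2.imwrite('pics/t7.png',cv2.resize(im[150:300,200:400],(800,600)))"
```

```text
t 19.6 pos [462.8  75.9  96.2] jaw 76.3 tilt 0.04 gap 58.7 F [ 0.3 -0.6 -0.2] q1,7 -0.48 1.18
461.5,77.8,11,76 -> [ 1.7  1.6 85.2] roll 0.3
```

View pics/s7.png

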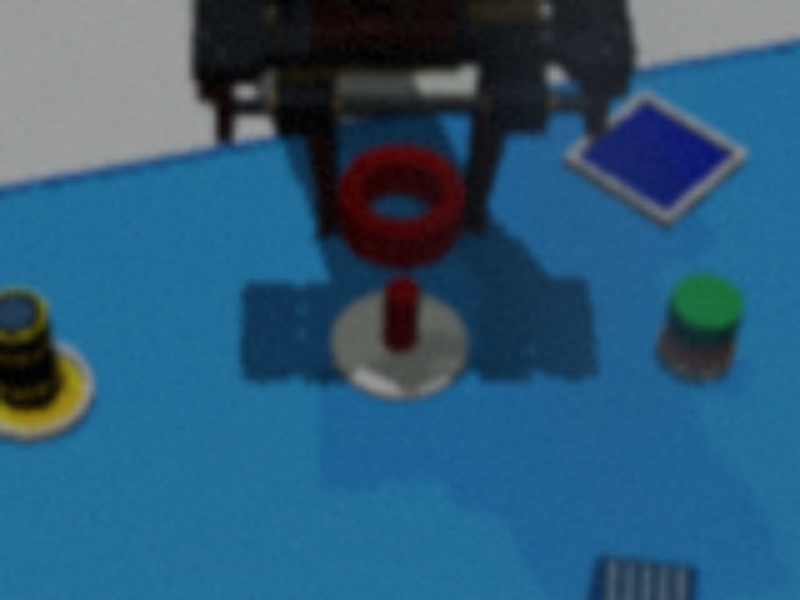

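View pics/t7.png

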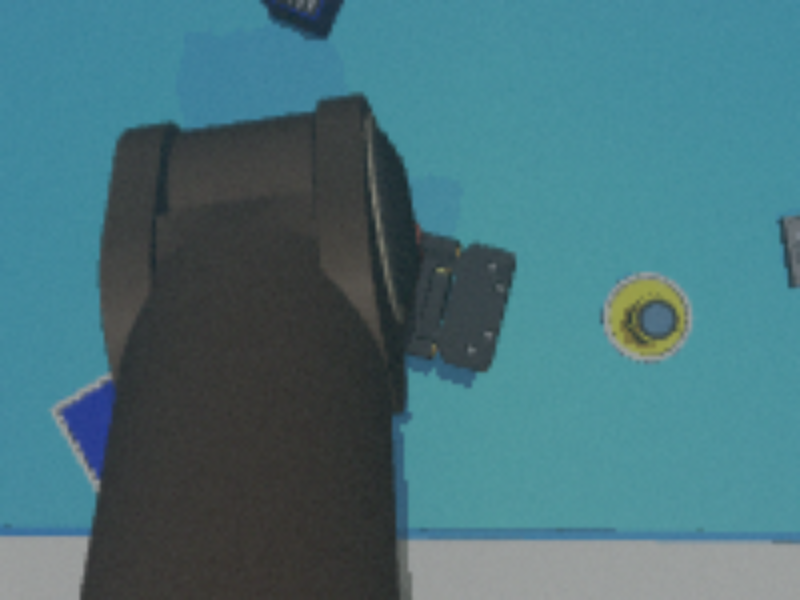

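The ring (402,205) sits straight above the post (401,285) in the scene crop. Descending.

Call:
servo_tool(targets="1 1 20 0;1 1 35 0;1 1 45 0;1 1 55 0;1 1 65 0;1 1 73 0;1 1 79 0;1 1 82 0;1 1 82 0;1 1 82 0")

```text
t: 20.7
tool_pos: [0.4618, 0.0781, 0.0148]
ee_rot: [[-0.972, 0.237, 0.0], [0.237, 0.972, 0.0], [-0.0, 0.0, -1.0]]
force: [0.1, -0.4, -0.3]
finger_gap: 0.0588
```

```bash
python3 g.py 461.5,77.8,11,76;python3 -c "
from rig import *
import cv2,numpy as np
im=get_image('scene')['image'][:,:,::-1];cv2.imwrite('pics/s8.png',cv2.resize(im[120:240,270:430],(800,600)))"
```

```text
t 20.7 pos [461.8  78.1  14.8] jaw 76.3 tilt 0.02 gap 58.8 F [ 0.1 -0.4 -0.3] q1,7 -0.44 1.23
461.5,77.8,11,76 -> [ 0.2 -0.3  3.8] roll 0.3
```

View pics/s8.png

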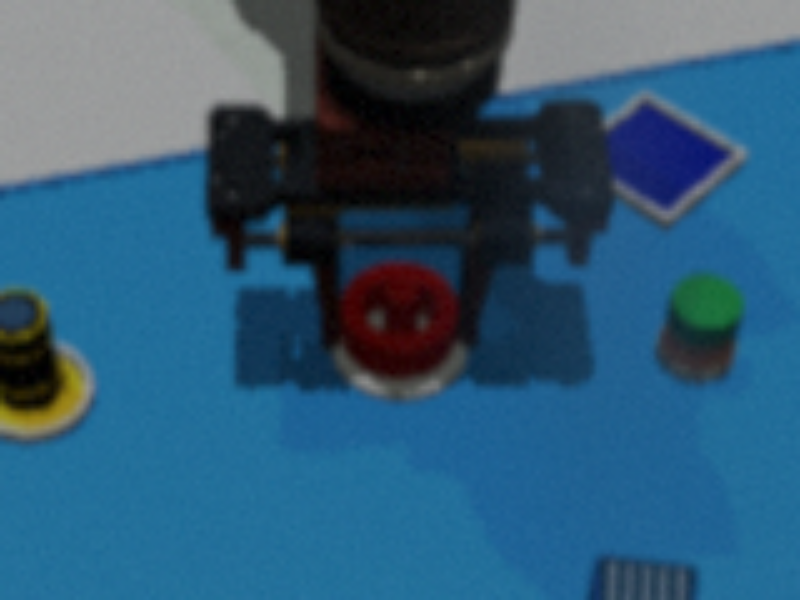

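The ring is around the post at (400,310), a few millimetres above the disc. Lowering to contact.

Call:
servo_tool(targets="0 0 1 0;0 0 2 0;0 0 2.5 0;0 0 3 0;0 0 3 0")

```text
t: 21.25
tool_pos: [0.4615, 0.078, 0.0116]
ee_rot: [[-0.972, 0.237, -0.0], [0.237, 0.972, -0.0], [0.0, -0.0, -1.0]]
force: [0.8, 0.6, -1.1]
finger_gap: 0.0587
```

Call:
servo_tool(targets="0 0 0.5 0;0 0 1 0;0 0 1 0")

```text
t: 21.55
tool_pos: [0.4616, 0.0781, 0.0106]
ee_rot: [[-0.972, 0.237, 0.0], [0.237, 0.972, 0.0], [-0.0, 0.0, -1.0]]
force: [-0.2, -0.0, -1.0]
finger_gap: 0.0591
```

Call:
servo_tool(targets="0 0 0.5 0;0 0 0.7 0;0 0 0.7 0")

```text
t: 21.85
tool_pos: [0.4616, 0.0781, 0.0105]
ee_rot: [[-0.972, 0.237, 0.0], [0.237, 0.972, 0.0], [-0.0, 0.0, -1.0]]
force: [-3.0, -0.3, 9.9]
finger_gap: 0.0587
```

Call:
servo_tool(targets="0 0 0 0;0 0 0 0;0 0 0 0;0 0 0 0;0 0 0 0;0 0 0 0;0 0 0 0", gripper=0)

```text
t: 22.55
tool_pos: [0.4615, 0.078, 0.0099]
ee_rot: [[-0.972, 0.236, -0.0], [0.236, 0.972, -0.0], [0.0, -0.0, -1.0]]
force: [-0.2, 0.5, -0.2]
finger_gap: 0.0882
```

Call:
servo_tool(targets="0 0 -20 0;0 0 -55 0;0 0 -100 0;0 0 -140 0;0 0 -140 0;0 0 -140 0")

```text
t: 23.15
tool_pos: [0.462, 0.0783, 0.1506]
ee_rot: [[-0.972, 0.236, 0.002], [0.236, 0.972, 0.001], [-0.002, 0.002, -1.0]]
force: [-0.2, 0.3, -0.5]
finger_gap: 0.088
```

```bash
python3 g.py 661.6,124.1,150,67.5;python3 -c "
from rig import *
import cv2,numpy as np
im=get_image('scene')['image'][:,:,::-1];cv2.imwrite('pics/s9.png',cv2.resize(im[120:240,270:430],(800,600)))"
```

```text
t 23.15 pos [462.   78.3 150.6] jaw 76.3 tilt 0.13 gap 88.0 F [-0.2  0.3 -0.5] q1,7 -0.51 1.15
661.6,124.1,150,67.5 -> [-183.1   91.6    1.1] roll 8.8
```

View pics/s9.png

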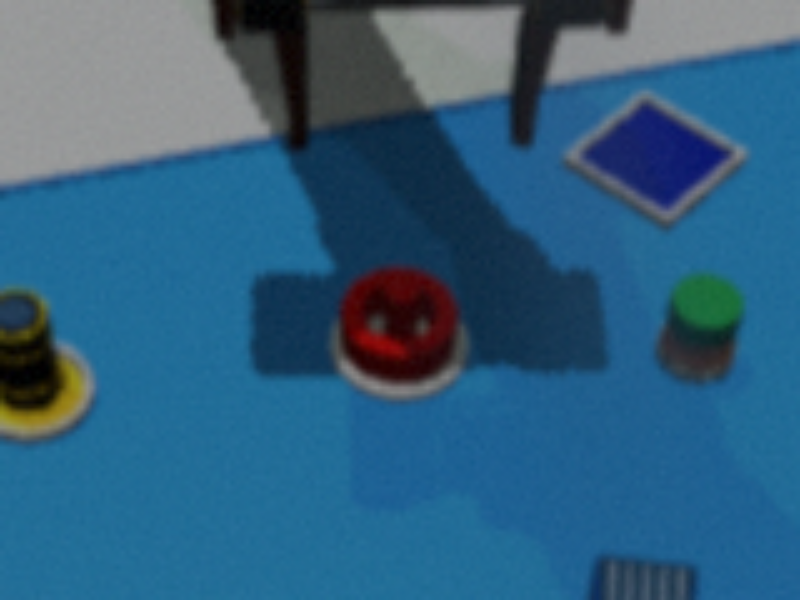

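The tape lies flat on the disc around the post, centred at (400,330). Now the camera.

Call:
servo_tool(targets="-35 18 0 2;-70 35 0 4;-105 53 0 6;-140 70 0 8;-170 85 0 9;-183 92 0 9;-183 92 0 9;-183 92 0 9;-183 92 0 9")

```text
t: 24.1
tool_pos: [0.6598, 0.1236, 0.1489]
ee_rot: [[-0.923, 0.386, -0.002], [0.386, 0.923, -0.0], [0.002, -0.001, -1.0]]
force: [-1.1, 0.5, 0.1]
finger_gap: 0.0877
```

```bash
python3 g.py 661.6,124.1,18,67.5
```

```text
t 24.1 pos [659.8 123.6 148.9] jaw 67.3 tilt 0.12 gap 87.7 F [-1.1  0.5  0.1] q1,7 -0.46 1.07
661.6,124.1,18,67.5 -> [ -1.7   1.3 130.9] roll -0.2
```

Call:
servo_tool(targets="-1 1 35 0;-1 1 70 0;-1 1 105 0;-1 1 131 0;-1 1 131 0;-1 1 131 0")

```text
t: 24.7
tool_pos: [0.6621, 0.1245, 0.0196]
ee_rot: [[-0.923, 0.386, -0.0], [0.386, 0.923, -0.0], [0.0, -0.0, -1.0]]
force: [0.9, 0.3, 0.6]
finger_gap: 0.088
```

Call:
servo_tool(targets="0 0 0 0;0 0 0 0;0 0 0 0;0 0 0 0;0 0 0 0;0 0 0 0;0 0 0 0", gripper=255, squeeze=18)

```text
t: 25.4
tool_pos: [0.6625, 0.1247, 0.019]
ee_rot: [[-0.923, 0.386, 0.0], [0.386, 0.923, 0.0], [-0.0, 0.0, -1.0]]
force: [-0.5, -0.6, 1.2]
finger_gap: 0.0418
```

Call:
servo_tool(targets="0 0 -20 0;0 0 -50 0;0 0 -80 0;0 0 -100 0;0 0 -100 0;0 0 -100 0")

```text
t: 26.0
tool_pos: [0.662, 0.1248, 0.1182]
ee_rot: [[-0.923, 0.386, -0.001], [0.386, 0.923, 0.0], [0.001, -0.0, -1.0]]
force: [-1.0, 0.3, -1.7]
finger_gap: 0.0419
```

```bash
python3 g.py 373,245.6,120,31.5
```

```text
t 26.0 pos [662.  124.8 118.2] jaw 67.3 tilt 0.03 gap 41.9 F [-1.   0.3 -1.7] q1,7 -0.46 1.08
373,245.6,120,31.5 -> [ 3.133e+02  1.000e-01 -1.600e+00] roll 35.8
```

Call:
servo_tool(targets="15 0 -1 2;45 0 -1 6;80 0 -1 10;115 0 -1 14;150 0 -1 18;185 0 -1 22;220 0 -1 26;255 0 -1 30;285 0 -1 33;303 0 -1 36;313 0 -1 36;313 0 -1 36")

```text
t: 27.2
tool_pos: [0.3723, 0.2455, 0.1191]
ee_rot: [[-0.523, 0.852, -0.001], [0.852, 0.523, -0.001], [-0.0, -0.002, -1.0]]
force: [1.0, -0.6, -1.6]
finger_gap: 0.0421
```

Call:
servo_tool(targets="0 0 0 0;0 0 0 0;0 0 0 0")

```text
t: 27.5
tool_pos: [0.3745, 0.2448, 0.1198]
ee_rot: [[-0.519, 0.855, 0.0], [0.855, 0.519, -0.0], [-0.0, 0.0, -1.0]]
force: [0.7, 0.8, -1.7]
finger_gap: 0.0416
```

```bash
python3 g.py 373,245.6,21,31.5;python3 -c "
from rig import *
import cv2,numpy as np
im=get_image('scene')['image'][:,:,::-1];cv2.imwrite('pics/s10.png',cv2.resize(im[80:230,310:510],(800,600)))"
```

```text
t 27.5 pos [374.5 244.8 119.8] jaw 31.3 tilt 0.03 gap 41.6 F [ 0.7  0.8 -1.7] q1,7 -1.05 0.01
373,245.6,21,31.5 -> [ 1.5 -0.9 98.8] roll -0.2
```

View pics/s10.png

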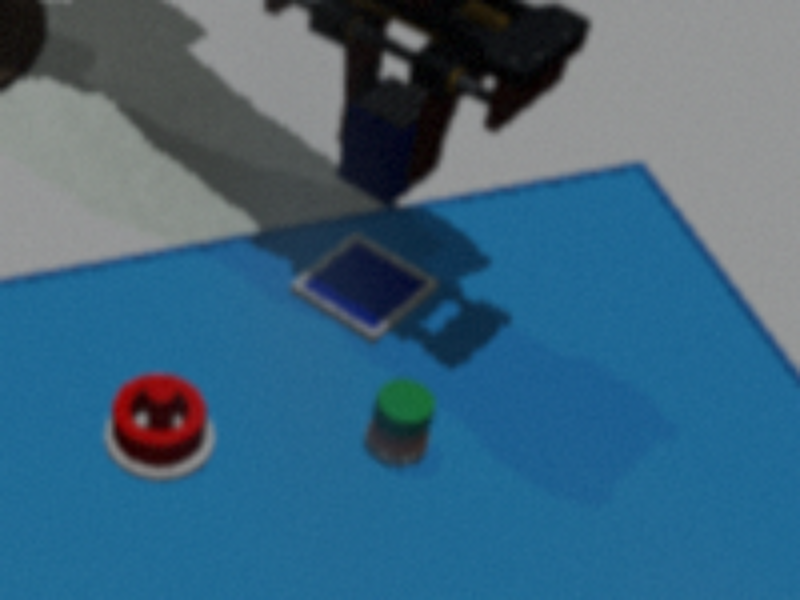

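The camera block hangs upright above the square dock (365,287 in the crop), with the jar untouched at (400,420). Descending.

Call:
servo_tool(targets="1 -1 25 0;1 -1 50 0;1 -1 70 0;1 -1 83 0;1 -1 90 0;1 -1 93 0;1 -1 95 0;1 -1 96 0;1 -1 96 0;1 -1 96 0")

```text
t: 28.55
tool_pos: [0.3725, 0.246, 0.0244]
ee_rot: [[-0.52, 0.854, 0.001], [0.854, 0.52, 0.001], [0.0, 0.001, -1.0]]
force: [0.1, 0.5, -1.3]
finger_gap: 0.0419
```

Call:
servo_tool(targets="0 0 0.5 0;0 0 1 0;0 0 1 0")

```text
t: 28.85
tool_pos: [0.3723, 0.2458, 0.023]
ee_rot: [[-0.52, 0.854, 0.0], [0.854, 0.52, 0.0], [0.0, 0.0, -1.0]]
force: [-0.1, -0.7, -1.7]
finger_gap: 0.0422
```

```bash
python3 g.py 373,245.6,21,31.5;python3 -c "
from rig import *
import cv2,numpy as np
im=get_image('scene')['image'][:,:,::-1];cv2.imwrite('pics/s11.png',cv2.resize(im[80:230,310:510],(800,600)))"
```

```text
t 28.85 pos [372.3 245.8  23. ] jaw 31.3 tilt 0.01 gap 42.2 F [-0.1 -0.7 -1.7] q1,7 -0.97 0.13
373,245.6,21,31.5 -> [-0.5  0.6  2. ] roll -0.2
```

View pics/s11.png

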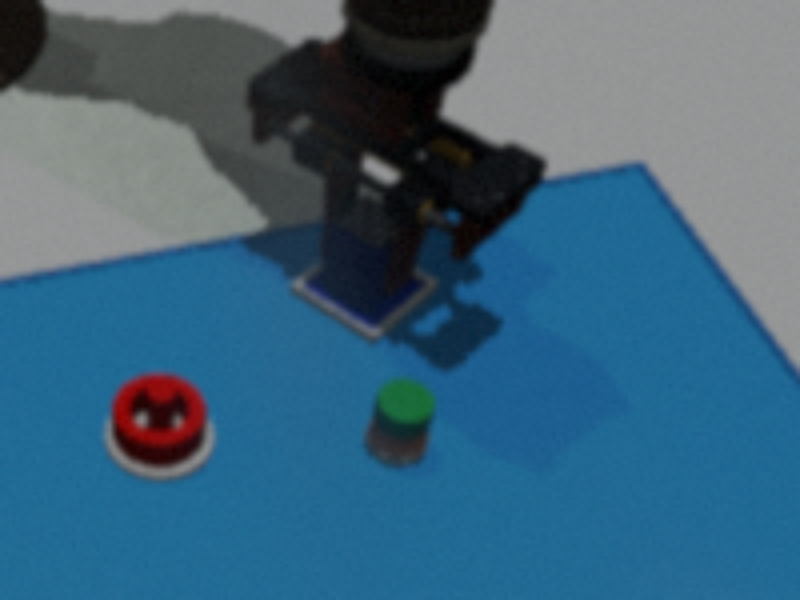

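The block is inside the rim and just above the floor. Lowering to contact.

Call:
servo_tool(targets="0 0 0.5 0;0 0 1 0;0 0 1.3 0;0 0 1.3 0")

```text
t: 29.3
tool_pos: [0.3723, 0.2458, 0.0229]
ee_rot: [[-0.52, 0.854, -0.0], [0.854, 0.52, 0.001], [0.001, 0.0, -1.0]]
force: [-4.3, -2.6, 20.7]
finger_gap: 0.0419
```

Call:
servo_tool(targets="0 0 0.5 0;0 0 0.7 0;0 0 0.7 0")

```text
t: 29.6
tool_pos: [0.3723, 0.2458, 0.0224]
ee_rot: [[-0.52, 0.854, -0.001], [0.854, 0.52, 0.001], [0.001, 0.0, -1.0]]
force: [-6.0, -4.3, 25.3]
finger_gap: 0.0417
```

Firm contact (25 N). I'll ease off before releasing.

Call:
servo_tool(targets="0 0 -1 0;0 0 -1.5 0;0 0 -1.5 0")

```text
t: 29.9
tool_pos: [0.3723, 0.2458, 0.0224]
ee_rot: [[-0.52, 0.854, 0.0], [0.854, 0.52, 0.0], [-0.0, 0.0, -1.0]]
force: [-1.7, -1.7, 3.7]
finger_gap: 0.0422
```

```bash
python3 g.py
```

```text
t 29.9 pos [372.3 245.8  22.4] jaw 31.3 tilt 0.01 gap 42.2 F [-1.7 -1.7  3.7] q1,7 -0.97 0.13
```

Call:
servo_tool(targets="0 0 0 0;0 0 0 0;0 0 0 0;0 0 0 0;0 0 0 0;0 0 0 0;0 0 0 0", gripper=0)

```text
t: 30.6
tool_pos: [0.3723, 0.2457, 0.0225]
ee_rot: [[-0.52, 0.854, 0.0], [0.854, 0.52, 0.0], [0.0, 0.0, -1.0]]
force: [-0.6, 0.0, -0.1]
finger_gap: 0.0876
```

Call:
servo_tool(targets="0 0 -20 0;0 0 -55 0;0 0 -100 0;0 0 -145 0;0 0 -180 0;0 0 -180 0;0 0 -180 0")

```text
t: 31.3
tool_pos: [0.3723, 0.246, 0.2028]
ee_rot: [[-0.52, 0.854, 0.001], [0.854, 0.52, 0.002], [0.001, 0.002, -1.0]]
force: [-0.5, 0.2, -0.6]
finger_gap: 0.0879
```

```bash
python3 g.py 150,600,200,31.3;python3 -c "
from rig import *
import cv2,numpy as np
im=get_image('scene')['image'][:,:,::-1];cv2.imwrite('pics/s12.png',cv2.resize(im[80:230,310:510],(800,600)))"
```

```text
t 31.3 pos [372.3 246.  202.8] jaw 31.3 tilt 0.11 gap 87.9 F [-0.5  0.2 -0.6] q1,7 -1.12 -0.07
150,600,200,31.3 -> [418.   -5.8   3.2] roll 0.0
```

View pics/s12.png

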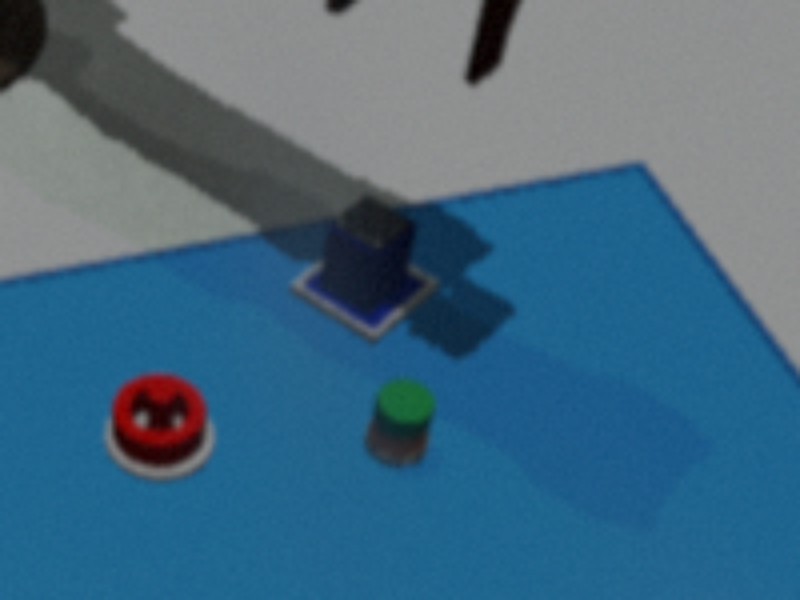

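The camera block stands in the square dock with floor visible on both near sides. I'll move the arm out of the way and measure everything again.

Call:
servo_tool(targets="40 0 0 0;80 0 0 0;125 0 0 0;170 0 0 0;215 0 0 0;260 0 0 0;300 0 0 0;340 0 0 0;375 0 0 0;400 0 0 0;418 -6 0 0;418 -6 0 0")

```text
t: 32.55
tool_pos: [0.1469, 0.6001, 0.2002]
ee_rot: [[-0.523, 0.852, -0.001], [0.852, 0.523, -0.003], [-0.002, -0.003, -1.0]]
force: [1.1, -0.3, -0.3]
finger_gap: 0.0873
```

```bash
cat > f.py <<'E'
import m
from h import *
Zf=dict(cam=.061,tape=.031,LL=.061,LS=.061)
D=dict(cam=(.373,.2456),tape=(.4615,.0778),LL=(.3857,-.2518),LS=(.445,-.1042))
m.Z=Zf
# where the tops ought to appear, as crop centres
ims={n:m.get_image(n) for n in("top","scene")}
for n in ims: m.P[n]={k:tuple(int(round(a)) for a in proj(ims[n],[*D[k],Zf[k]])[0]) for k in D}
try: m.run()
except Exception as e: print(e)
for n in ims:
    t=[cv2.resize(ims[n]["image"][v-20:v+20,u-20:u+20,::-1],(200,200)) for u,v in m.P[n].values()]
    cv2.imwrite(f"pics/f_{n}.png",np.hstack(t))
E
sed -i 's/tiles\[:4\]),np.hstack(tiles\[4:\])/tiles[:4])/' m.py
python3 f.py; python3 -c "
import cv2,numpy as np
cv2.imwrite('pics/f.png',np.vstack([cv2.imread(f'pics/{n}.png') for n in('top_m','scene_m')]))
from rig import *
cv2.imwrite('pics/f_full.png',get_image('top')['image'][:,:,::-1])"
```

```text
top cam circ [373.9 232.6] 92.7 rect [374.3 231.5] [68.8 70.4] 31.2 ell [374.8 234.8] [79.9 97.5]
top tape circ [460.1  77.2] 56.4 rect [460.1  77.3] [56.  54.8] 65.2 ell [460.1  77.2] [55.4 56.2]
top LL circ [ 388.9 -238.1] 80.9 rect [ 388.4 -239.3] [76.4 79. ] 89.0 ell [ 388.5 -238.1] [79.4 79.5]
top LS circ [443.7 -99.3] 47.0 rect [443.9 -99.2] [45.9 46.1] 44.9 ell [443.8 -99.2] [46.3 46.6]
scene cam circ [335.3 261.4] 140.7 rect [341.6 259.3] [107.3 104.4] 70.8 ell [330.7 257.3] [111.8 135.6]
scene tape circ [462.3  76.3] 56.5 rect [462.2  76. ] [54.7 55.2] 18.9 ell [462.2  76. ] [55.1 55.6]
scene LL circ [ 349.3 -259.7] 123.8 rect [ 360.6 -259.9] [105.8  94.4] 75.2 ell [ 345.1 -253.1] [104.  128.6]
scene LS circ [ 490.5 -105.1] 46.7 rect [ 487.2 -104.3] [46.1 33.6] 75.5 ell [ 489.7 -104.9] [43.  46.3]
```

View pics/f.png

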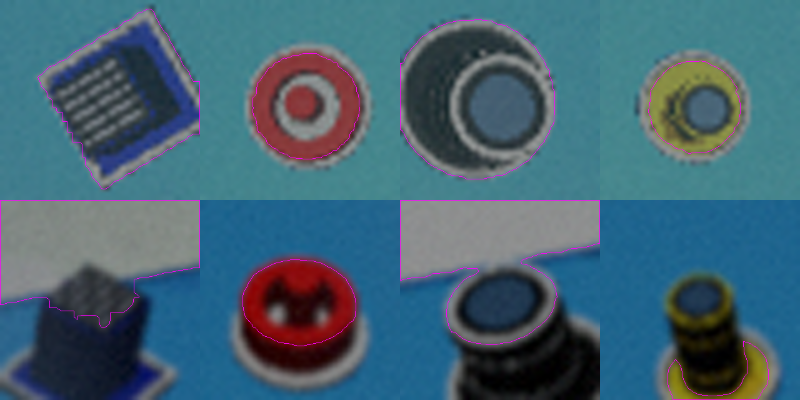

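View pics/f_full.png

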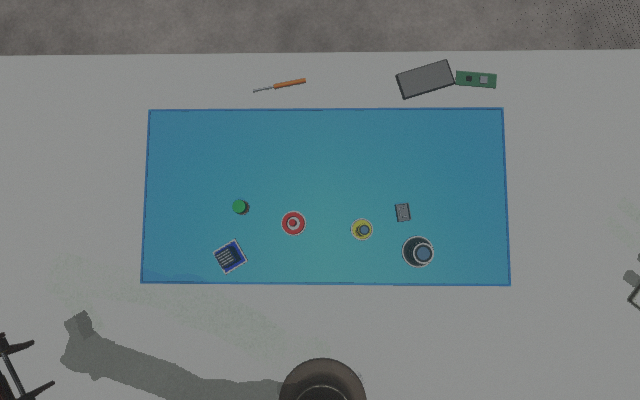

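Run:
```python
from rig import *
from h import *
D=dict(LL=(.3857,-.2518),LS=(.445,-.1042),cam=(.373,.2456))
for n in("top","scene"):
    d=get_image(n);im=d["image"]
    for k in D:
        u,v=proj(d,[*D[k],.061])[0].round().astype(int);r=9 if k!="LS" else 6
        S=8;c=cv2.resize(im[v-r:v+r+1,u-r:u+r+1],None,fx=S,fy=S,interpolation=cv2.INTER_CUBIC)
        h=cv2.cvtColor(c,cv2.COLOR_RGB2HSV);H,s,V=[h[...,i].astype(int) for i in range(3)]
        m=((H>95)&(H<125)&(s>40)&(s<(140 if n=="top" else 190))&(V>(75 if n=="top" else 45))) if k!="cam" else (s<75)&(V>70)
        m=m.astype(np.uint8)
        N,L,st,ce=cv2.connectedComponentsWithStats(m)
        if k=="cam":
            ys,xs=np.nonzero(m);x,y=xs.mean(),ys.mean();A=len(xs)
            if n=="scene": continue
        else:
            i=min(range(1,N),key=lambda i:np.hypot(*(ce[i]-c.shape[0]/2)) if st[i,4]>300 else 1e9);x,y=ce[i];A=st[i,4]
        p=ray(d,((x+.5)/S-.5+u-r,(y+.5)/S-.5+v-r),.061)[:2]
        print(n,k,(p*1000).round(1),"off mm",((p-D[k])*1000).round(1),"area px",A/64)
s=get_image("top");print("jar",ray(s,(240,206),.045)[:2])
```

```text
top LL [ 384.2 -251.7] off mm [-1.5  0.1] area px 142.96875
top LS [ 442.4 -105.5] off mm [-2.6 -1.3] area px 53.59375
top cam [372.6 246.6] off mm [-0.4  1. ] area px 157.796875
scene LL [ 383.1 -253.3] off mm [-2.6 -1.5] area px 117.140625
scene LS [ 442.2 -106.5] off mm [-2.8 -2.3] area px 41.015625
jar [0.5024662  0.21330902]
```

All four sit within about 4 mm of their dock centres. The jar (240,206) and the tray (403,212) are at the same pixels as at the start. Handing in.

```bash
python3 -c "
from rig import *
print(sense()['t']);print(close_job())"
```

```text
32.95
the job is handed in; nothing more can be done
None
```

I put all four things in their docks and handed the job in at about 33 s. The small lens, large lens, tape and camera went in that order, each lowered until at or just above the floor, then released.

My last checks from the camera pictures, with the arm moved clear:

| Thing | Offset from dock centre | Allowed |
|---|---|---|
| Camera | about 1 mm (top view only) | 14.5 mm |
| Large lens | 1.5–3 mm | 12.5 mm |
| Small lens | 3–3.6 mm | 11.5 mm |
| Tape roll | about 2 mm | 10.5 mm |

- **Upright and bystanders:** all four look upright and inside their rims. The jar and the screw tray look to be where they were at the start; I compared them only by eye and made no measurement.
- **Failed measurements:** my first final measuring pass gave wrong outlines for the camera and both lenses, because the dock rims and background got into the masks. I re-measured the lenses in both views and the camera in the top view only.
- **Heights not measured:** I judged seating by tool height and contact force. The camera met the floor with up to 25 N, about 1.5 mm higher than I expected, so I eased off before opening the gripper. The small lens showed no clear force rise on contact, so I judged its height from the tool position.

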